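Throw the rewinder's speed lever into the orange-tagged detent

ROBOT

A 6-joint arm with a two-finger parallel gripper is mounted at the origin on the work surface. World frame = base frame: x ahead of the robot, y to its left, z up, the work surface at z = 0. Lengths are in m, angles in rad, forces in N, time in s.
With the tool pointing down it reaches from about 0.375 to 0.975 m from the base axis. Payload 3.8 kg.
Tool frame: the origin (TCP) lies on the centre line of the jaws, within the pads' length; the fingertips stand 25 mm ahead of it and the grasp point (between the pads) lies 6 mm ahead of it; y points along the fingers, x is the direction in which the jaws open and shut, and the axes are right-handed (so a half turn about y gives the same grasp; the last joint's range is limited). The gripper opens to 88 mm and grips with 3 to 60 N. Pads are 18 mm wide; open, the fingers measure 123 mm over their backs; the gripper's body (75 mm by 187 mm) begins 45 mm behind the grasp point.
Start: joints at [-1.251, 0.264, 1.604, -0, 1.274, -0.037], TCP at [0.236, -0.632, 0.264] pointing down, gripper open.
Joint ranges: [-2.63, 2.63], [-0.94, 2.18], [0.31, 2.57], [-1.31, 4.45], [0, 2.66], [-2.55, 2.55]. Speed limits (rad/s): [2.57, 2.57, 3.14, 3.14, 3.14, 3.14].

INTERFACE

Orientations are given as a 3x3 rotation matrix whose columns are the frame's x, y, z axes.
In Python, from station import get_obs, viewer, workorder gives the robot as it stands.
- The arm moves only by the tool arm_command, never from a script. Its argument "motion" is a list of rows, each a list of 2 entries, a list of its own where there are three numbers: the shift along the tool's x, y, z in m, then the turn, a rotation vector about the tool's x, y, z in rad. In form: [[[tx, ty, tz], [wx, wy, wz]], ...]. A call has exactly 5 rows; each row shifts and turns the commanded pose from where the row before left it, along the tool's axes as they then stand; what a row does not reach is not made up. A row lasts 1/8 s, in which the tool goes at most 62.5 mm and 10.7 degrees, less where a joint would pass 70% of its speed; a pose out of reach is approached as far as the arm can. A call with a gripper value outside its range is refused whole. "gripper" is the closure, from 0 (fully open) to 1 (shut), set as the call begins (left out, the last holds). The fingers move at their own pace and stop on an object; "force" is the grip in N (left out, the last holds). Time passes only in rows, so rows that do not move let the fingers close, or fill a call up. It gives the time, the measured TCP pose, the force and the opening at its end, in the units of the state.
- get_obs(): the state, without advancing time (a new reading comes with each control period).
- viewer.grab_frame(name): name is "side" or "top" or "wrist"; returns (picture, depth): 400x640x3 uint8, red, green, blue; 400x640 float32, m along the optical axis (not along the pixel's ray), 0 where there is no reading.
- viewer.get_calibration(name): a dict with "fx", "fy", "cx", "cy" (pixels), "xyz" and "attitude" of the camera in the world. Camera axes: x right, y down, z forward; pixel columns grow to the right and rows downward; lengths in m; the calibration is good to about 2 mm. The wrist camera is an equidistant fisheye: a pixel r from the principal point sees the ray r / f radians off the axis. A picture is of the moment at which its call begins: read the wrist's pose just before it. get_calibration takes no time and is no camera call; for the wrist camera it gives the pose at the moment of the call.
- workorder.finish_job(): hands the job in, once; it reports no verdict.
The state is a dict: "t": time; "q": joint angles; "dq": joint speeds; "tau": joint torques, N m; "eef_pos": TCP position; "eef_rot": TCP orientation; "force": force on the tool from outside, world axes, zero at the start; "torque": the same for the moment, N m; "opening": finger opening in m.
Only numpy, scipy, OpenCV 4.12 (cv2) and the standard library are available. Lean on these libraries where they do the work, as an engineer would, in place of code of your own. Each camera call takes 0.05 s, during which the arm holds its last target. There are 200 camera calls.

TASK

Set the filament rewinder to the speed marked by the orange tag: lift its red-handled lever out of the park gap, swing it over to the orange tag and let it drop fully home into the notch there, then let go. The tags show only roughly where the notches are, so feel for it; do not let the lever drop into a notch at a grey tag, and do not knock the other things about.

Things in the scene. Friction and masses are not known exactly. Their poses are not given: they have to be found in the camera images.
- gearbox: blue gearbox of a filament rewinder, fixed, 85 mm high, white cover. Origin: on the selector lever's vertical axis, at table height. Box: x -195 to 75, y -165 to 165 mm; a spool stands on its +y side (to y = 275, 157 mm high), a motor on its -y side (to y = -265, 75 mm high). The lever points along -x at swing 0. Notches: about 26 and 46 degrees either side
- selector (a joint): swing of the lever about the vertical axis, rad, positive counter-clockwise from above, stops at -1 and 1; 0 = along the gearbox's -x, in the wide park gap (about 12 degrees either side) where it starts. The detent ring is hidden inside; all of it may sit up to 6 degrees to either side of the ticks and tags, so a notch must be felt. In a notch the lever has about 1 degree of play either way
- lever (a joint): lift of the lever about a level pivot on the selector axis, 112 mm above the table, rad: 0 = fully down (in the park gap or home in a notch), 0.085 = riding on the land between notches, 0.2 = upper stop. A spring presses it down with 5 to 8 N at the grip. It cannot swing out of the gap or a notch unless lifted above 0.085 (12 mm at the grip)
- lever_grip (a point): middle of the upright red grip at the lever's end, 140 mm from the selector axis, 146 mm above the table when down. The grip is a round post 22 mm across from 116 to 162 mm, with a 26 mm cap up to 172 mm; the steel bar under it is 16 mm wide, 107 to 117 mm above the table. z runs up the grip, -x away from the selector axis
- lever_nose (a point): tip of the lever's red nose, just outward of the grip, 163 mm from the selector axis and 112 mm above the table when the lever is down; it points at the tags
- tag_orange: round orange clip-on tag, 28 mm across, 4 mm thick, stuck on the white cover about 178 mm from the selector axis; origin at the centre of its underside. It marks the wanted notch
- tag_grey1: round dark grey clip-on tag, 28 mm across, 4 mm thick, stuck on the white cover about 178 mm from the selector axis; origin at the centre of its underside. It marks a notch that is not wanted
- tag_grey2: round dark grey clip-on tag, 28 mm across, 4 mm thick, stuck on the white cover about 178 mm from the selector axis; origin at the centre of its underside. It marks a notch that is not wanted
- tag_grey3: round dark grey clip-on tag, 28 mm across, 4 mm thick, stuck on the white cover about 178 mm from the selector axis; origin at the centre of its underside. It marks a notch that is not wanted
- screwdriver: loose screwdriver with a black handle, 170 mm long, lying; bystander; origin at the centre of its underside
- cloud: loose blue 3D-printed cloud shape, about 90 x 60 x 22 mm; bystander; origin at the centre of its underside
- jar: loose small jar with a white cap, 52 mm across, 70 mm tall; bystander; origin at the centre of its underside
- mouse: loose black computer mouse, 100 x 60 x 34 mm; bystander; origin at the centre of its underside
- stamped_plate: loose aluminium sample plate, 160 x 90 x 6 mm; bystander; origin at the centre of its underside
- mug: loose white mug, 80 mm across, 90 mm tall; bystander; origin at the centre of its underside
- leaflets: stack of leaflets, 150 x 210 x 18 mm; bystander; origin at the centre of its underside

How it is judged:
By the outcome, as a careful person would: the job done as asked, in the order asked, and still so for the second after the job is handed in, with the robot touching nothing.
It also fails if it takes over 38 s, if anything falls off the work surface, if the arm or the gripper's body presses on something with over 40 N, if the wrist force passes 120 N, or if a joint passes its speed limit or range.

## Working session

There is one attempt and no reset: what is moved stays moved. The work goes in short steps, Python scripts to look and compute and a tool call to move; the robot and the scene stay as the last step left them, time stands still between calls to the robot, and variables do not carry over. Pictures are saved under pics/ and viewed, about 8 in all and at most 12, crops included, and the job is handed in when it is done.

Besides the shell and the picture viewer there is one more tool, called after ">>>" as a command line: name --argument value ..., lists and objects as JSON in quotes. arm_command: Moves the arm, as the interface text tells. Its arguments: {"type":"object","properties":{"motion":{"type":"array","items":{"type":"array"}},"gripper":{"type":"number"},"force":{"type":"number"}},"required":["motion"]}

```bash
mkdir -p pics; cat > h.py <<'E'
import numpy as np, cv2
from station import get_obs, viewer, workorder
def grab(n):
    c=viewer.get_calibration(n); p,d=viewer.grab_frame(n); return c,p,d
def pts(c,d):
    v,u=np.mgrid[:400,:640]
    P=np.dstack([(u-c['cx'])/c['fx']*d,(v-c['cy'])/c['fy']*d,d])
    return P@np.array(c['attitude']).T+np.array(c['xyz'])
E
python3 - <<'E'
from h import *
for n in ('top','side'):
    c,p,d=grab(n); print(n,c); np.savez(f'pics/{n}.npz',p=p,d=d,P=pts(c,d)); cv2.imwrite(f'pics/{n}0.png',p[...,::-1])
print(get_obs())
E
```

```text
top {'fx': 376.6016554816525, 'fy': 376.6016554816525, 'cx': 320.03738018901595, 'cy': 199.60974513694356, 'xyz': array([0.35014628, 0.05209349, 1.14798758]), 'attitude': array([[-0.02954244, -0.98243028,  0.18427695],
       [-0.9994695 ,  0.03156196,  0.00803499],
       [-0.01370996, -0.18394182, -0.98284152]])}
side {'fx': 392.1292511918084, 'fy': 392.1292511918084, 'cx': 315.72435405650134, 'cy': 197.82255788660657, 'xyz': array([ 0.39747053, -0.80259951,  1.04805708]), 'attitude': array([[ 0.98935771, -0.11404685,  0.09035842],
       [-0.14523321, -0.73617602,  0.66102358],
       [-0.00886796, -0.66711182, -0.74490481]])}
{'t': 0.1, 'q': array([-1.25093441e+00,  2.64689276e-01,  1.60521543e+00, -1.67520058e-05,
        1.27368124e+00, -3.68856920e-02]), 'dq': array([ 0.00087004, -0.00169501, -0.00236327, -0.00055084,  0.00241816,
       -0.0006991 ]), 'tau': array([ 3.87574019e-04, -5.03618467e+01, -3.58071041e+01,  7.30462256e-02,
        2.33633537e-02, -5.13738462e-05]), 'eef_pos': array([ 0.2355503 , -0.63195146,  0.26251661]), 'eef_rot': array([[ 3.49232442e-01, -6.41967374e-04,  9.37035906e-01],
       [-9.37034007e-01,  1.88715353e-03,  3.49233028e-01],
       [-1.99252682e-03, -9.99998013e-01,  5.75099742e-05]]), 'force': array([-0.61789949, -0.06369885, -0.09523058]), 'torque': array([0.01705838, 0.02809357, 0.00316603]), 'opening': 0.08818973431495684}
```

View pics/top0.png

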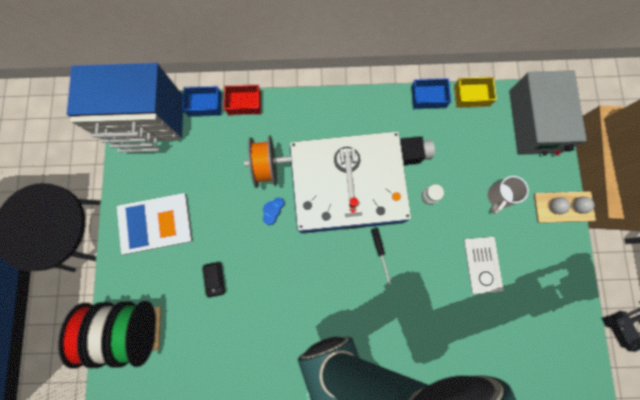

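View pics/side0.png

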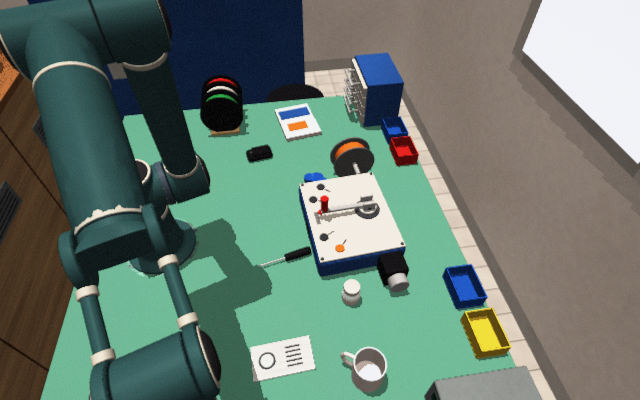

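The top view shows orange at (396,197), the outer tag on the −y side. The greys are at (380,211), (326,216) and (307,206), and the red grip is at (354,203). The side view agrees: orange at (340,248), grip at (324,203).

```bash
cat > m.py <<'E'
from h import *
z=np.load('pics/top.npz'); p=z['p']; P=z['P']; hsv=cv2.cvtColor(p,cv2.COLOR_RGB2HSV)
c=viewer.get_calibration('top'); A=np.array(c['attitude']); o=np.array(c['xyz'])
def ray(u,v,h):
    r=A@[(u-c['cx'])/c['fx'],(v-c['cy'])/c['fy'],1]; return o+r*(h-o[2])/r[2]
def blobs(m):
    n,l,s,ce=cv2.connectedComponentsWithStats(m.astype('uint8')); return [(ce[i],s[i,4]) for i in range(1,n) if s[i,4]>8]
roi=np.zeros((400,640),bool); roi[130:235,288:412]=1
H,S,V=[hsv[...,i].astype(int) for i in range(3)]
tags={}
for nm,m,h in (('orange',(H>8)&(H<22)&(S>140),.089),('red',((H<6)|(H>174))&(S>150),.165),('dark',(V<95),.089)):
    for ce,a in blobs(m&roi): print(nm,ce.round(1),a,ray(*ce,h).round(4))
w=(S<40)&(V>170)&(abs(P[...,2]-.085)<.012)&roi
w=cv2.morphologyEx(w.astype('uint8'),cv2.MORPH_CLOSE,np.ones((15,15)))
q=P[(w>0)&(abs(P[...,2]-.085)<.012)][:,:2].astype('float32'); r=cv2.minAreaRect(q); print('rect',r, np.median(P[w>0][:,2]))
C=cv2.boxPoints(r);print(C)
cv2.imwrite('pics/crop.png',cv2.resize(p[125:240,280:440,::-1],None,fx=5,fy=5,interpolation=2))
E
python3 m.py
```

```text
orange [396. 196.] 45 [ 0.5522 -0.1566  0.089 ]
red [353.3 201.9] 57 [ 0.5253 -0.0277  0.165 ]
dark [406.6 150.1] 258 [ 0.6878 -0.1966  0.089 ]
dark [380.2 209.9] 22 [ 0.5135 -0.1092  0.089 ]
dark [351.6 226.9] 136 [ 0.4677 -0.0258  0.089 ]
dark [374.9 231.3] 48 [ 0.4532 -0.0907  0.089 ]
rect ((0.6066791415214539, -0.020168974995613098), (0.2623938322067261, 0.33225345611572266), 4.1293864250183105) 0.08500125070445508
[[ 0.4638602   0.13607912]
 [ 0.4877854  -0.1953118 ]
 [ 0.74949807 -0.17641707]
 [ 0.7255729   0.15497385]]
```

View pics/crop.png

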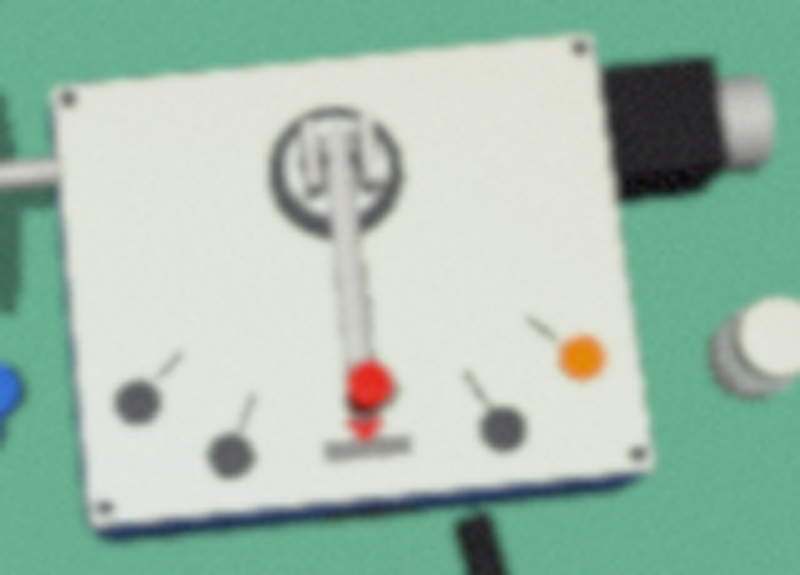

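```bash
cat > plan.py <<'E'
from h import *
O=np.array([.6665,-.0159]); YAW=np.deg2rad(4.13)
def grip(s,a):  # world grip point and tangent angle for swing s deg, lift a rad
    r=.14*np.cos(a)-.034*np.sin(a); zz=.112+.14*np.sin(a)+.034*np.cos(a); t=YAW+np.pi+np.deg2rad(s)
    return np.r_[O+r*np.array([np.cos(t),np.sin(t)]),zz], t+np.pi/2
def rot(xa): # tool x at heading xa, y down
    x=np.array([np.cos(xa),np.sin(xa),0]); y=np.array([0,0,-1.]); return np.c_[x,y,np.cross(x,y)]
def state(p,R): # -> swing, lift from TCP (grasp point 6 mm ahead)
    g=p+.006*R[:,1]; v=g[:2]-O; return np.rad2deg((np.arctan2(v[1],v[0])-YAW-np.pi+np.pi)%(2*np.pi)-np.pi),np.hypot(*v),g[2]
def rows(targets,p=None,xa=None):
    """targets: list of (tcp pos, x heading); prints rows from the given or measured pose"""
    ob=get_obs()
    if p is None: p=ob['eef_pos']
    if xa is None: xa=np.arctan2(ob['eef_rot'][1,0],ob['eef_rot'][0,0])
    p=p.copy(); out=[]
    for q,xb in targets:
        R=rot(xa); d=np.round(R.T@(q-p),4); w=round(-((xb-xa+np.pi)%(2*np.pi)-np.pi),4)
        out.append([d.tolist(),[0,w,0]]); p=p+R@d; xa=xa-w
    for i in range(0,len(out),5): print(out[i:i+5])
    print('end',p.round(4),round(xa,4))
E
python3 - <<'E'
from plan import *
ob=get_obs(); p0=ob['eef_pos']; x0=np.arctan2(ob['eef_rot'][1,0],ob['eef_rot'][0,0])
g,xa=grip(.7,0); xa=(xa+np.pi)%(2*np.pi)-np.pi; print(g,xa,x0)
q=g+[0,0,.006+.07]
rows([(p0+(q-p0)*f,x0+(xa-x0)*f) for f in np.arange(1,16)/15])
E
```

```text
[ 0.52699715 -0.02768794  0.146     ] -1.4864969239235704 -1.2140437419489127
[[[-0.031, 0.0027, 0.0323], [0, np.float64(0.0182), 0]], [[-0.0315, 0.0027, 0.0317], [0, np.float64(0.0181), 0]], [[-0.0321, 0.0027, 0.0311], [0, np.float64(0.0182), 0]], [[-0.0327, 0.0027, 0.0306], [0, np.float64(0.0182), 0]], [[-0.0332, 0.0027, 0.0299], [0, np.float64(0.0181), 0]]]
[[[-0.0338, 0.0027, 0.0293], [0, np.float64(0.0182), 0]], [[-0.0343, 0.0027, 0.0287], [0, np.float64(0.0181), 0]], [[-0.0348, 0.0027, 0.0281], [0, np.float64(0.0182), 0]], [[-0.0353, 0.0027, 0.0275], [0, np.float64(0.0182), 0]], [[-0.0358, 0.0027, 0.0268], [0, np.float64(0.0181), 0]]]
[[[-0.0363, 0.0027, 0.0261], [0, np.float64(0.0182), 0]], [[-0.0367, 0.0027, 0.0255], [0, np.float64(0.0182), 0]], [[-0.0372, 0.0027, 0.0248], [0, np.float64(0.0181), 0]], [[-0.0377, 0.0027, 0.0242], [0, np.float64(0.0182), 0]], [[-0.0381, 0.0027, 0.0234], [0, np.float64(0.0182), 0]]]
end [ 0.527  -0.0277  0.222 ] -1.4865
```

>>> arm_command --motion '[[[-0.031,0.0027,0.0323],[0,0.0182,0]],[[-0.0315,0.0027,0.0317],[0,0.0182,0]],[[-0.0321,0.0027,0.0311],[0,0.0182,0]],[[-0.0327,0.0027,0.0306],[0,0.0182,0]],[[-0.0332,0.0027,0.03],[0,0.0182,0]]]' --gripper 0

```text
t: 0.72
eef_pos: [0.3333, -0.4294, 0.2496]
eef_rot: [[0.262, -0.0, 0.965], [-0.965, 0.001, 0.262], [-0.001, -1.0, -0.0]]
force: [0.1, -0.7, -0.8]
opening: 0.088
```

>>> arm_command --motion '[[[-0.0338,0.0027,0.0293],[0,0.0182,0]],[[-0.0343,0.0027,0.0287],[0,0.0182,0]],[[-0.0348,0.0027,0.0281],[0,0.0182,0]],[[-0.0353,0.0027,0.0275],[0,0.0182,0]],[[-0.0358,0.0027,0.0268],[0,0.0182,0]]]'

```text
t: 1.35
eef_pos: [0.4303, -0.2281, 0.2362]
eef_rot: [[0.173, -0.0, 0.985], [-0.985, 0.0, 0.173], [-0.0, -1.0, -0.0]]
force: [0.9, 1.2, 0.1]
opening: 0.0882
```

>>> arm_command --motion '[[[-0.0363,0.0027,0.0261],[0,0.0182,0]],[[-0.0367,0.0027,0.0255],[0,0.0182,0]],[[-0.0372,0.0027,0.0248],[0,0.0182,0]],[[-0.0377,0.0027,0.0242],[0,0.0182,0]],[[-0.0381,0.0027,0.0234],[0,0.0182,0]]]'

```text
t: 1.98
eef_pos: [0.5275, -0.0268, 0.2228]
eef_rot: [[0.083, -0.001, 0.997], [-0.997, -0.0, 0.083], [-0.0, -1.0, -0.001]]
force: [0.7, -0.6, 0.1]
opening: 0.088
```

```bash
python3 - <<'E'
from plan import *
c,p,d=grab('wrist'); cv2.imwrite('pics/w1.png',p[...,::-1]); ob=get_obs(); print(ob['t'],ob['eef_pos'],ob['eef_rot'].round(3),ob['force'],c)
h=cv2.cvtColor(p,cv2.COLOR_RGB2HSV); m=((h[...,0]<6)|(h[...,0]>174))&(h[...,1]>150)
n,l,s,ce=cv2.connectedComponentsWithStats(m.astype('uint8')); print([(ce[i],s[i]) for i in range(1,n) if s[i,4]>30])
E
```

```text
2.025 [ 0.52924348 -0.02273176  0.22250201] [[ 0.084  0.001  0.996]
 [-0.996  0.004  0.084]
 [-0.004 -1.     0.001]] [2.43574064 2.15922444 0.9428041 ] {'fx': 309.70691628693146, 'fy': 309.70691628693146, 'cx': 322.9372760528506, 'cy': 201.72356415754803, 'xyz': array([ 0.60383463, -0.01994216,  0.34392212]), 'attitude': array([[ 8.23497210e-02, -9.51837314e-01, -2.95337521e-01],
       [-9.96603480e-01, -7.87001611e-02, -2.42443576e-02],
       [-1.66426240e-04,  2.96330917e-01, -9.55085316e-01]])}
[(array([325.0972973 , 227.47207207]), array([ 306,  198,   39,   57, 1665], dtype=int32))]
```

View pics/w1.png

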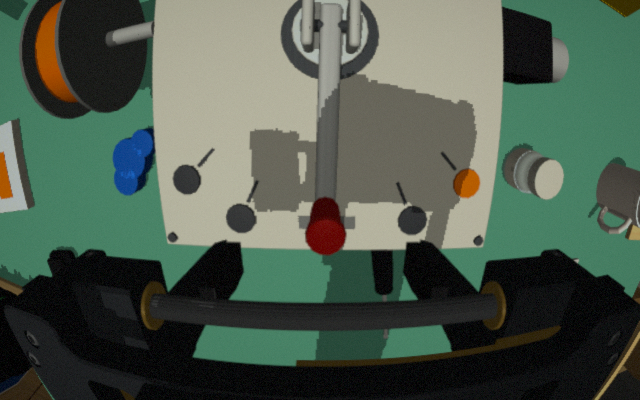

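The wrist view shows the cap top at about (325,236), between the fingers at about (215,280) and (435,280). Orange is at (467,183). I'll cast rays from this close view.

```bash
python3 - <<'E'
from plan import *
p=cv2.imread('pics/w1.png')[...,::-1]
c=dict(fx=309.707,cx=322.937,cy=201.724); o=np.array([.60383,-.01994,.34392]); A=np.array([[.08235,-.951837,-.295338],[-.996603,-.0787,-.024244],[-.000166,.296331,-.955085]])
def ray(u,v,h):
    x,y=(u-c['cx'])/c['fx'],(v-c['cy'])/c['fx']; t=np.hypot(x,y); r=A@[np.sin(t)*x/t,np.sin(t)*y/t,np.cos(t)]; return o+r*(h-o[2])/r[2]
for n,u,v,h in (('cap',325.5,235.5,.172),('orange',467,183,.089),('g1',412,220,.089),('g2',240.5,218,.089),('g3',187,180,.089)):
    w=ray(u,v,h); e=w[:2]-O; print(n,w.round(4),np.hypot(*e).round(4),((np.rad2deg(np.arctan2(e[1],e[0]))-184.13+180)%360-180).round(2))
# circle fit of the 4 tags, radius .178
from scipy.optimize import least_squares
T=np.array([ray(u,v,.089)[:2] for u,v in ((467,183),(412,220),(240.5,218),(187,180))])
s=least_squares(lambda x:np.hypot(*(T-x).T)-.178,O); print('axis',s.x,s.fun)
print([np.rad2deg(np.arctan2(*(t-s.x)[::-1]))%360-184.13 for t in T])
ob=get_obs();print(ob['eef_pos'])
E
```

```text
cap [ 0.5295 -0.0276  0.172 ] 0.1375 0.75
orange [ 0.5537 -0.156   0.089 ] 0.1799 47.01
g1 [ 0.5144 -0.1081  0.089 ] 0.1779 27.1
g2 [0.5036 0.0462 0.089 ] 0.1743 -24.99
g3 [0.5354 0.0975 0.089 ] 0.1734 -44.99
axis [ 0.66891302 -0.0201143 ] [ 1.43329546e-04 -1.76371637e-04  7.02963073e-05 -6.28037256e-06]
[np.float64(45.55832466357879), np.float64(25.531858084158216), np.float64(-25.979833798276616), np.float64(-45.50686729117794)]
[ 0.52924348 -0.02273176  0.22250201]
```

>>> arm_command --motion '[[[0,0.014,0.0004],[0,0,0]],[[0,0.014,0.0004],[0,0,0]],[[0,0.014,0.0004],[0,0,0]],[[0,0.014,0.0004],[0,0,0]],[[0,0.014,0.0002],[0,0,0]]]'

```text
t: 2.65
eef_pos: [0.5289, -0.0287, 0.1521]
eef_rot: [[0.083, -0.0, 0.997], [-0.997, 0.0, 0.083], [-0.0, -1.0, -0.0]]
force: [0.3, 0.3, -0.3]
opening: 0.0882
```

>>> arm_command --motion '[[[0,0,0],[0,0,0]],[[0,0,0],[0,0,0]],[[0,0,0],[0,0,0]],[[0,0,0],[0,0,0]],[[0,0,0],[0,0,0]]]' --gripper 1 --force 25

```text
t: 3.28
eef_pos: [0.5294, -0.028, 0.1536]
eef_rot: [[0.084, 0.001, 0.996], [-0.996, -0.0, 0.084], [0.0, -1.0, 0.001]]
force: [0.0, -0.5, 0.3]
opening: 0.0406
```

```bash
sed -i 's/^O=.*/O=np.array([.668,-.019]); YAW=np.deg2rad(4.13)/' plan.py; python3 - <<'E'
from plan import *
ob=get_obs(); print(ob['t'],ob['eef_pos'],ob['force'],ob['opening'],state(ob['eef_pos'],ob['eef_rot']))
E
```

```text
3.275 [ 0.52939135 -0.02803902  0.15358516] [ 0.03672026 -0.45682892  0.27360386] 0.04064106187018179 (np.float64(-0.3986471935431585), np.float64(0.13889915643226985), np.float64(0.1475851630134775))
```

>>> arm_command --motion '[[[0,0,0],[0,0,0]],[[0,0,0],[0,0,0]],[[0,0,0],[0,0,0]],[[0,0,0],[0,0,0]],[[0,0,0],[0,0,0]]]'

```text
t: 3.9
eef_pos: [0.5292, -0.028, 0.1533]
eef_rot: [[0.084, 0.0, 0.996], [-0.996, 0.0, 0.084], [-0.0, -1.0, 0.0]]
force: [0.5, 0.4, 0.6]
opening: 0.0242
```

>>> arm_command --motion '[[[0,-0.004,0.001],[0,0,0]],[[0,-0.004,0.001],[0,0,0]],[[0,-0.004,0.001],[0,0,0]],[[0,-0.004,0.001],[0,0,0]],[[0,-0.004,0.001],[0,0,0]]]'

```text
t: 4.53
eef_pos: [0.5377, -0.0276, 0.1725]
eef_rot: [[0.083, 0.008, 0.996], [-0.997, 0.0, 0.083], [0.0, -1.0, 0.008]]
force: [19.1, 1.9, -17.8]
opening: 0.0241
```

```bash
python3 - <<'E'
from plan import *
ob=get_obs(); s=state(ob['eef_pos'],ob['eef_rot']);print(ob['t'],ob['eef_pos'],ob['force'],ob['torque'],ob['opening'],s)
c,p,d=grab('wrist'); cv2.imwrite('pics/w2.png',p[...,::-1])
xa=np.arctan2(ob['eef_rot'][1,0],ob['eef_rot'][0,0])
pc=np.array([.5338,-.0276,.172]); g,t=grip(0,.14); s0=s[0]
# swing to 36 deg, lift .14, commanded pose start
T=[]
for f in np.arange(1,11)/10:
    g,t=grip(s0+(36-s0)*f,.14); T.append((g+[0,0,.007],-1.4865+np.deg2rad((36-s0)*f)))
rows(T,pc,-1.4865)
E
```

```text
4.525 [ 0.53769668 -0.02755851  0.17248657] [ 19.05998475   1.90702    -17.79687712] [ 0.12737998 -2.22071926  0.00519925] 0.024060142504622503 (np.float64(-0.37125004005405693), np.float64(0.1305358831530807), np.float64(0.166486763977589))
[[[0.0087, -0.0002, 0.0007], [0, np.float64(-0.0635), 0]], [[0.0085, -0.0, 0.0001], [0, np.float64(-0.0635), 0]], [[0.0085, -0.0, 0.0001], [0, np.float64(-0.0634), 0]], [[0.0085, -0.0, 0.0001], [0, np.float64(-0.0635), 0]], [[0.0085, -0.0, 0.0001], [0, np.float64(-0.0635), 0]]]
[[[0.0085, -0.0, 0.0001], [0, np.float64(-0.0635), 0]], [[0.0085, -0.0, 0.0002], [0, np.float64(-0.0635), 0]], [[0.0085, -0.0, 0.0001], [0, np.float64(-0.0634), 0]], [[0.0085, -0.0, 0.0001], [0, np.float64(-0.0635), 0]], [[0.0085, -0.0, 0.0001], [0, np.float64(-0.0635), 0]]]
end [ 0.5656 -0.1053  0.1722] -0.8517
```

View pics/w2.png

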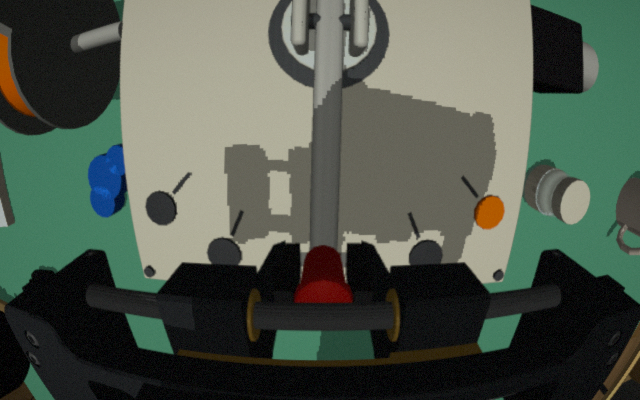

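The grip is seated between the pads and the lever is up. The post is leaning against the untilted tool, with 26 N on it, so I'll tilt the tool to match.

>>> arm_command --motion '[[[0,0,0.001],[-0.025,0,0]],[[0,0,0.001],[-0.025,0,0]],[[0,0,0.001],[-0.025,0,0]],[[0,0,0.0],[-0.025,0,0]],[[0,0,0.0],[-0.025,0,0]]]'

```text
t: 5.2
eef_pos: [0.5362, -0.0275, 0.1727]
eef_rot: [[0.084, -0.128, 0.988], [-0.996, -0.011, 0.083], [-0.0, -0.992, -0.128]]
force: [-0.8, -2.1, -6.1]
opening: 0.0246
```

```bash
python3 - <<'E'
from plan import *
ob=get_obs(); s=state(ob['eef_pos'],ob['eef_rot']);print(ob['t'],ob['eef_pos'],ob['force'],ob['torque'],ob['opening'],s); R=ob['eef_rot'];print(R.round(3), R.T@[0,0,-1.])
E
```

```text
5.2 [ 0.53624994 -0.02746925  0.17265364] [-0.84337214 -2.08963143 -6.1398122 ] [-0.09666843 -0.05856828 -0.05973326] 0.02461292452817852 (np.float64(-0.44591087467470775), np.float64(0.1327916321578373), np.float64(0.16670321947221345))
[[ 0.084 -0.128  0.988]
 [-0.996 -0.011  0.083]
 [-0.    -0.992 -0.128]] [1.79328182e-04 9.91736219e-01 1.28293571e-01]
```

>>> arm_command --motion '[[[0.0084,0,0.0003],[0,-0.063,-0.0081]],[[0.0084,0,0.0003],[0,-0.063,-0.0081]],[[0.0084,0,0.0003],[0,-0.063,-0.0081]],[[0.0084,0,0.0003],[0,-0.063,-0.0081]],[[0.0084,0,0.0003],[0,-0.063,-0.0081]]]'

```text
t: 5.82
eef_pos: [0.5452, -0.0683, 0.1727]
eef_rot: [[0.392, -0.12, 0.912], [-0.92, -0.05, 0.389], [-0.001, -0.992, -0.13]]
force: [-4.3, -1.4, -4.0]
opening: 0.0242
```

```bash
cat > st.py <<'E'
from plan import *
ob=get_obs(); s=state(ob['eef_pos'],ob['eef_rot']);R=ob['eef_rot']
print(ob['t'],ob['eef_pos'].round(4),'Ftool',(R.T@ob['force']).round(1),'F',ob['force'].round(1),ob['torque'].round(2),round(ob['opening'],4),np.round(s,4),'head swing',np.rad2deg(np.arctan2(R[1,0],R[0,0])+1.4865).round(2),'down in tool',(-R[2]).round(3))
E
python3 st.py
```

```text
5.825 [ 0.5452 -0.0683  0.1727] Ftool [-0.4  4.6 -4. ] F [-4.3 -1.4 -4. ] [-0.09  0.42 -0.06] 0.0242 [17.7392  0.1331  0.1668] head swing 18.27 down in tool [0.001 0.992 0.13 ]
```

>>> arm_command --motion '[[[0.0084,0,0.0003],[0,-0.063,-0.0081]],[[0.0084,0,0.0003],[0,-0.063,-0.0081]],[[0.0084,0,0.0003],[0,-0.063,-0.0081]],[[0.0084,0,0.0003],[0,-0.063,-0.0081]],[[0.0084,0,0.0003],[0,-0.063,-0.0081]]]'

```text
t: 6.45
eef_pos: [0.5669, -0.1047, 0.1728]
eef_rot: [[0.66, -0.1, 0.745], [-0.751, -0.086, 0.654], [-0.002, -0.991, -0.132]]
force: [-7.9, -4.2, -2.4]
opening: 0.024
```

```bash
python3 st.py; python3 - <<'E'
from plan import *
c,p,d=grab('wrist'); cv2.imwrite('pics/w3.png',p[...,::-1])
E
```

```text
6.45 [ 0.5669 -0.1047  0.1728] Ftool [-2.1  3.6 -8.3] F [-7.9 -4.2 -2.4] [-0.55  0.85  0.07] 0.024 [36.1498  0.1333  0.1668] head swing 36.47 down in tool [0.002 0.991 0.132]
```

View pics/w3.png

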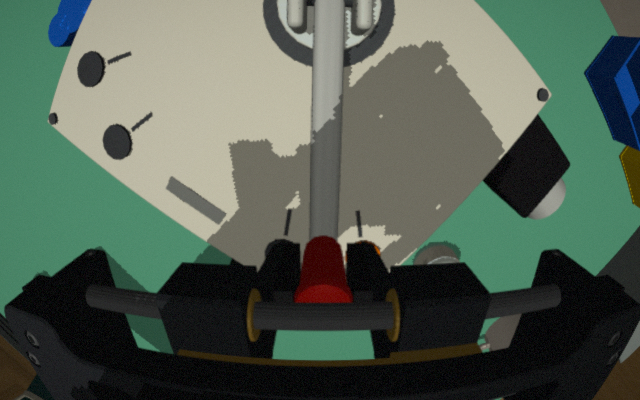

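Seen from the tool, the lever lies midway between the grey tick at (289,222) and the orange tick at (360,222). That puts it at about 36°, over the land. Next I'll lower it to just above the land, then loosen the jaws so the spring rests it there.

>>> arm_command --motion '[[[0,0.002,-0.0004],[0.016,0,0]],[[0,0.002,-0.0004],[0.016,0,0]],[[0,0.002,-0.0004],[0.016,0,0]],[[0,0,0],[0,0,0]],[[0,0,0],[0,0,0]]]'

```text
t: 7.12
eef_pos: [0.5654, -0.1064, 0.1672]
eef_rot: [[0.659, -0.064, 0.75], [-0.752, -0.055, 0.656], [-0.001, -0.996, -0.085]]
force: [-8.8, -6.7, -0.9]
opening: 0.0241
```

```bash
python3 st.py
```

```text
7.125 [ 0.5654 -0.1064  0.1672] Ftool [ -0.8   1.8 -11. ] F [-8.8 -6.7 -0.9] [-0.81  0.95  0.04] 0.0241 [36.2793  0.1353  0.1612] head swing 36.37 down in tool [0.001 0.996 0.085]
```

>>> arm_command --motion '[[[0,0,-0.001],[0,0,0]],[[0,0,-0.001],[0,0,0]],[[0,0,0],[0,0,0]],[[0,0,0],[0,0,0]],[[0,0,0],[0,0,0]]]' --gripper 0.62

```text
t: 7.75
eef_pos: [0.567, -0.1058, 0.1673]
eef_rot: [[0.659, -0.057, 0.75], [-0.752, -0.052, 0.657], [0.002, -0.997, -0.077]]
force: [-0.0, -0.1, -0.2]
opening: 0.0334
```

```bash
python3 st.py; python3 - <<'E'
from plan import *
c,p,d=grab('wrist'); cv2.imwrite('pics/w4.png',p[...,::-1])
E
```

```text
7.75 [ 0.567  -0.1058  0.1673] Ftool [ 0.1  0.3 -0.1] F [-0.  -0.1 -0.2] [ 0.04 -0.03  0.09] 0.0334 [36.557   0.1336  0.1613] head swing 36.38 down in tool [-0.002  0.997  0.077]
```

View pics/w4.png

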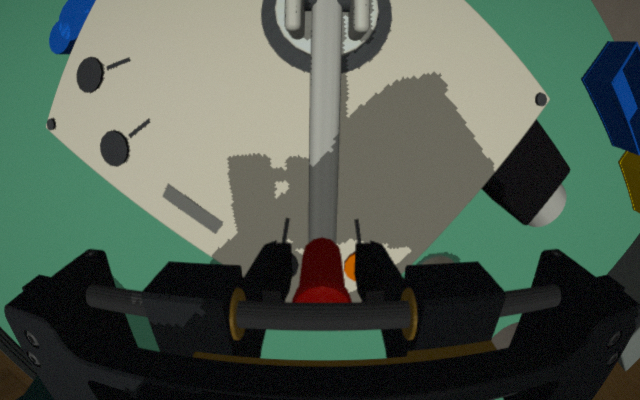

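The post stands free between the jaws and the lever still lies midway between the two ticks. I'll read its height from the wrist depth along the bar.

```bash
cat > lift.py <<'E'
from plan import *
c,p,d=grab('wrist'); v,u=np.mgrid[:400,:640]
x,y=(u-c['cx'])/c['fx'],(v-c['cy'])/c['fy']; t=np.hypot(x,y)+1e-9; k=np.tan(t)/t
W=np.dstack([x*k*d,y*k*d,d])@np.array(c['attitude']).T+np.array(c['xyz'])
e=W[...,:2]-O; r=np.hypot(e[...,0],e[...,1]); sw=(np.rad2deg(np.arctan2(e[...,1],e[...,0]))-184.13+180)%360-180
m=(d>0)&(r>.05)&(r<.105)&(W[...,2]>.105)&(W[...,2]<.15)&(u>230)&(u<420)&(v<260)
zz=[];aa=[];rr=[]
for lo in np.arange(.05,.105,.005):
    q=m&(r>=lo)&(r<lo+.005)
    if q.sum()>10: rr.append(np.median(r[q]));zz.append(np.median(W[...,2][q]));aa.append(np.median(sw[q]))
f=np.polyfit(rr,zz,1); print('bar z fit slope',f[0].round(3),'z(.1)',np.polyval(f,.1).round(4),'n',m.sum(),'swing',np.round(aa,1), 'cover', np.median(W[...,2][(abs(W[...,2]-.085)<.01)&(r<.16)]).round(4))
E
python3 lift.py
```

```text
bar z fit slope 0.084 z(.1) 0.1253 n 3145 swing [36.4 36.  36.  36.1 36.2 35.9 36.3 36.  36.  36.1 36.1] cover 0.0853
```

>>> arm_command --motion '[[[0,0.0043,-0.0007],[0.019,0,0]],[[0,0.0043,-0.0008],[0.019,0,0]],[[0,0.0043,-0.0009],[0.019,0,0]],[[0,0.0043,-0.001],[0.019,0,0]],[[0,0,0],[0,0,0]]]'

```text
t: 8.48
eef_pos: [0.5629, -0.109, 0.1495]
eef_rot: [[0.658, -0.001, 0.753], [-0.753, -0.002, 0.658], [0.001, -1.0, -0.002]]
force: [-0.9, 0.3, 0.0]
opening: 0.0333
```

```bash
python3 st.py;python3 lift.py
```

```text
8.475 [ 0.5629 -0.109   0.1495] Ftool [-0.8 -0.  -0.5] F [-0.9  0.3  0. ] [-0.02  0.03 -0.01] 0.0333 [36.4419  0.1384  0.1435] head swing 36.32 down in tool [-0.001  1.     0.002]
bar z fit slope 0.082 z(.1) 0.1252 n 3755 swing [36.1 36.2 36.2 36.3 36.3 36.4 36.4 36.1 36.2 36.2 36. ] cover 0.0853
```

>>> arm_command --motion '[[[0.002,0,0],[0,-0.0145,0]],[[0.002,0,0],[0,-0.0145,0]],[[0.002,0,0],[0,-0.0145,0]],[[0.002,0,0],[0,-0.0145,0]],[[0.002,0,0],[0,-0.0145,0]]]'

```text
t: 9.15
eef_pos: [0.5704, -0.1156, 0.1502]
eef_rot: [[0.712, -0.001, 0.702], [-0.702, -0.001, 0.712], [0.001, -1.0, -0.002]]
force: [-2.7, 4.0, 2.7]
opening: 0.0336
```

```bash
python3 st.py;python3 lift.py
```

```text
9.15 [ 0.5704 -0.1156  0.1502] Ftool [-4.7 -2.7  0.9] F [-2.7  4.   2.7] [0.68 0.38 0.02] 0.0336 [40.5566  0.1373  0.1442] head swing 40.58 down in tool [-0.001  1.     0.002]
bar z fit slope 0.082 z(.1) 0.1252 n 3712 swing [38.4 38.1 38.4 38.1 38.1 38.2 38.  38.  37.9 37.8 37.9] cover 0.0853
```

>>> arm_command --motion '[[[0.0016,0,0],[0,-0.0116,0]],[[0.0016,0,0],[0,-0.0116,0]],[[0.0016,0,0],[0,-0.0116,0]],[[0.0016,0,0],[0,-0.0116,0]],[[0.0016,0,0],[0,-0.0116,0]]]'

```text
t: 9.82
eef_pos: [0.5764, -0.1217, 0.1499]
eef_rot: [[0.751, -0.0, 0.66], [-0.66, -0.002, 0.751], [0.002, -1.0, -0.002]]
force: [-1.4, 4.8, -0.5]
opening: 0.0337
```

```bash
python3 st.py;python3 lift.py
```

```text
9.825 [ 0.5764 -0.1217  0.1499] Ftool [-4.2  0.5  2.7] F [-1.4  4.8 -0.5] [ 0.48  0.1  -0.04] 0.0337 [44.1429  0.1377  0.1439] head swing 43.89 down in tool [-0.002  1.     0.002]
bar z fit slope 0.08 z(.1) 0.125 n 3699 swing [41.9 42.1 41.6 41.7 41.9 41.5 41.9 41.5 41.5 41.6 41.6] cover 0.0853
```

>>> arm_command --motion '[[[0.0016,0,0],[0,-0.0116,0]],[[0.0016,0,0],[0,-0.0116,0]],[[0.0016,0,0],[0,-0.0116,0]],[[0.0016,0,0],[0,-0.0116,0]],[[0.0016,0,0],[0,-0.0116,0]]]'

```text
t: 10.5
eef_pos: [0.582, -0.127, 0.1497]
eef_rot: [[0.788, -0.001, 0.615], [-0.615, -0.003, 0.788], [0.001, -1.0, -0.003]]
force: [-2.8, -1.4, -4.4]
opening: 0.0336
```

```bash
python3 st.py;python3 lift.py
```

```text
10.5 [ 0.582  -0.127   0.1497] Ftool [-1.4  4.4 -2.8] F [-2.8 -1.4 -4.4] [-0.27  0.24  0.02] 0.0336 [47.3458  0.1381  0.1437] head swing 47.21 down in tool [-0.001  1.     0.003]
bar z fit slope 0.052 z(.1) 0.1221 n 3614 swing [45.1 45.3 45.  44.9 45.  44.9 44.9 44.8 44.8 44.9 44.7] cover 0.0853
```

The lever has started dropping at about 45°, and 4.4 N on the tool suggests it is hanging on the pushing pad. I'll back the pad off.

>>> arm_command --motion '[[[-0.0015,0,0],[0,0.009,0]],[[-0.002,0,0],[0,0.014,0]],[[-0.002,0,0],[0,0.014,0]],[[0,0,0],[0,0,0]],[[0,0,0],[0,0,0]]]'

```text
t: 11.18
eef_pos: [0.5783, -0.1233, 0.1504]
eef_rot: [[0.765, 0.001, 0.644], [-0.644, -0.002, 0.765], [0.002, -1.0, -0.002]]
force: [-0.8, -2.3, -4.5]
opening: 0.0334
```

```bash
python3 st.py;python3 lift.py
```

```text
11.175 [ 0.5783 -0.1233  0.1504] Ftool [ 0.9  4.5 -2.3] F [-0.8 -2.3 -4.5] [-0.34  0.02  0.08] 0.0334 [45.1837  0.1375  0.1444] head swing 45.05 down in tool [-0.002  1.     0.002]
bar z fit slope 0.056 z(.1) 0.1225 n 3594 swing [43.4 43.1 42.9 43.1 43.2 43.  42.9 43.  42.8 42.8 42.8] cover 0.0853
```

The lever followed the tool back while still hanging on the trailing pad. It is captured below land height, so I'll open the jaws to let it fall.

>>> arm_command --motion '[[[0,0,0],[0,0,0]],[[0,0,0],[0,0,0]],[[0,0,0],[0,0,0]],[[0,0,0],[0,0,0]],[[0,0,0],[0,0,0]]]' --gripper 0.2

```text
t: 11.85
eef_pos: [0.5782, -0.1232, 0.1503]
eef_rot: [[0.765, 0.0, 0.644], [-0.644, -0.002, 0.765], [0.002, -1.0, -0.002]]
force: [-0.5, -0.2, -0.2]
opening: 0.0709
```

```bash
python3 st.py;python3 lift.py
```

```text
11.85 [ 0.5782 -0.1232  0.1503] Ftool [-0.3  0.2 -0.5] F [-0.5 -0.2 -0.2] [-0.06 -0.06  0.01] 0.0709 [45.1193  0.1375  0.1443] head swing 45.04 down in tool [-0.002  1.     0.002]
bar z fit slope -0.002 z(.1) 0.1168 n 3392 swing [43.3 43.5 43.6 43.7 43.4 43.6 43.4 43.5 43.5 43.4 43.2] cover 0.0853
```

Lift now reads 0 (bar top 116.8 mm) at a swing of 43.5°, so the lever is fully home. I'll retreat straight up.

>>> arm_command --motion '[[[0,-0.01,0],[0,0,0]],[[0,-0.02,0],[0,0,0]],[[0,-0.025,0],[0,0,0]],[[0,-0.03,0],[0,0,0]],[[0,-0.025,0],[0,0,0]]]' --gripper 0

```text
t: 12.52
eef_pos: [0.5788, -0.1232, 0.2635]
eef_rot: [[0.765, 0.003, 0.644], [-0.644, -0.003, 0.765], [0.004, -1.0, -0.0]]
force: [1.0, -0.2, -0.0]
opening: 0.0878
```

>>> arm_command --motion '[[[0,0,-0.02],[0,0,0]],[[0,0,-0.02],[0,0,0]],[[0,0,-0.01],[0,0,0]],[[0,0,0],[0,0,0]],[[0,0,0],[0,0,0]]]'

```text
t: 13.15
eef_pos: [0.5457, -0.1613, 0.2597]
eef_rot: [[0.764, -0.001, 0.645], [-0.645, -0.002, 0.764], [0.001, -1.0, -0.002]]
force: [0.0, -0.3, -0.5]
opening: 0.088
```

```bash
python3 st.py;python3 lift.py; python3 - <<'E'
from h import *
c,p,d=grab('wrist'); c2,p2,d2=grab('side'); cv2.imwrite('pics/w5.png',np.vstack([p[:300],cv2.resize(p2[130:310,220:540],None,fx=1.6,fy=1.6) if 0 else p2[100:400]])[...,::-1])
E
```

```text
13.15 [ 0.5457 -0.1613  0.2597] Ftool [ 0.2  0.5 -0.2] F [ 0.  -0.3 -0.5] [-0.09 -0.07  0.03] 0.088 [45.1841  0.1876  0.2537] head swing 45.02 down in tool [-0.001  1.     0.002]
bar z fit slope -0.002 z(.1) 0.1169 n 1211 swing [43.6 43.3 43.2 43.4 43.5 43.6 43.8 43.9 43.2 43.5 43.6] cover 0.0853
```

View pics/w5.png

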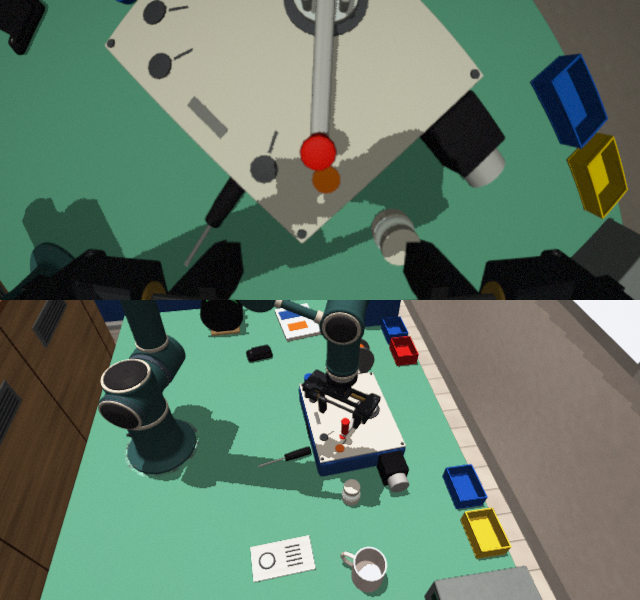

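The grip at (318,153) points at the orange tag at (326,180), well clear of the grey at (264,168). The jar, screwdriver, mug and plate stand where they did, and the gripper is clear.

```bash
python3 -c "
from station import workorder; print(workorder.finish_job())"
```

```text
the job is handed in; nothing more can be done
None
```

The lever is fully down in the notch at the orange tag, the gripper has let go, and I handed the job in at about 13 s of the 38 s allowed.

- **Getting there:** I lifted the lever out of the park gap and carried it raised past the near grey tag. I set it on the land at about 36° and pushed it along lightly until it fell into a notch at about 43–45°.
- **One snag:** the lever first hung on the pushing finger, half dropped at about 0.055 rad of lift. It moved back about 2° when I backed the tool off. Opening the jaws let it fall home.
- **Last checks:** with the gripper clear, the lever reads 0 lift with the bar top at 116.9 mm, at a swing of about 43.5°. The orange tag is at about 46°, so the notch sits about 2–3° off its tag, within the stated 6°. The tool force was near zero.
- **Forces and other objects:** the highest force I read was about 26 N at the pads during the first lift, before I tilted the tool to match. In the last pictures, the jar, screwdriver, mug and plate look unmoved; I did not check the other items closely.

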